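# Kit the toothed gears, leave the pulleys

### The job

Three toothed gears lie among three smooth-rimmed pulleys of the same sizes. Put each gear into the tray pocket made for its size (large in the widest, medium in the middle-sized, small in the narrowest), lying flat on the pocket floor with its hub up, and leave the pulleys where they lie.

Things in the scene. Friction and masses are not known exactly. Their poses are not given: they have to be found in the camera images.
- gear_large_center (a point): The large gear: steel, a disc 60 mm across the tips of 12 coarse teeth and 10 mm thick, with an 18 mm round hub, 32 mm long, standing up from its middle; 42 mm tall in all. Lies flat, hub up; grip the hub above the disc. This point: on its axis, half-way up (21 mm above its underside, 11 mm above the disc's top face); z up. Under 290 g.
- gear_medium_center (a point): The medium gear: steel, a disc 46 mm across the tips of 10 coarse teeth and 10 mm thick, with an 18 mm round hub, 32 mm long, standing up from its middle; 42 mm tall in all. Lies flat, hub up; grip the hub above the disc. This point: on its axis, half-way up (21 mm above its underside, 11 mm above the disc's top face); z up. Under 190 g.
- gear_small_center (a point): The small gear: steel, a disc 34 mm across the tips of 8 coarse teeth and 10 mm thick, with an 18 mm round hub, 32 mm long, standing up from its middle; 42 mm tall in all. Lies flat, hub up; grip the hub above the disc. This point: on its axis, half-way up (21 mm above its underside, 11 mm above the disc's top face); z up. Under 120 g.
- pulley_large_center (a point): The large pulley, a look-alike: same steel, but a smooth round rim without teeth. A disc 60 mm across and 10 mm thick with an 18 mm round hub, 32 mm long, standing up from its middle; 42 mm tall in all. Lies flat, hub up. This point: on its axis, half-way up (21 mm above its underside, 11 mm above the disc's top face); z up. 
- pulley_medium_center (a point): The medium pulley, a look-alike: same steel, but a smooth round rim without teeth. A disc 46 mm across and 10 mm thick with an 18 mm round hub, 32 mm long, standing up from its middle; 42 mm tall in all. Lies flat, hub up. This point: on its axis, half-way up (21 mm above its underside, 11 mm above the disc's top face); z up. 
- pulley_small_center (a point): The small pulley, a look-alike: same steel, but a smooth round rim without teeth. A disc 34 mm across and 10 mm thick with an 18 mm round hub, 32 mm long, standing up from its middle; 42 mm tall in all. Lies flat, hub up. This point: on its axis, half-way up (21 mm above its underside, 11 mm above the disc's top face); z up. 
- pocket_large (a point): The widest of three round pockets: 76 mm across, 8 mm deep, dark floor. This point: centre of its flat floor, 8 mm above the table; z up, x along the row. The pockets are in grey 88 mm square inserts, in a row in any order, 89 mm apart, in a low fixed plywood tray, 278 x 100 mm; inserts and tray wall are 16 mm above the table.
- pocket_medium (a point): The middle-sized of three round pockets: 62 mm across, 8 mm deep, dark floor. This point: centre of its flat floor, 8 mm above the table; z up, x along the row. The pockets are in grey 88 mm square inserts, in a row in any order, 89 mm apart, in a low fixed plywood tray, 278 x 100 mm; inserts and tray wall are 16 mm above the table.
- pocket_small (a point): The narrowest of three round pockets: 50 mm across, 8 mm deep, dark floor. This point: centre of its flat floor, 8 mm above the table; z up, x along the row. The pockets are in grey 88 mm square inserts, in a row in any order, 89 mm apart, in a low fixed plywood tray, 278 x 100 mm; inserts and tray wall are 16 mm above the table.
Mind the look-alikes: they are no part of the job. Leave any blue or purple look-alike of the part that bears gear_medium_center alone.

How it is judged:
By the outcome, as a careful person would: the job done as asked, in the order asked, and still so for the second after the job is handed in, with the robot touching nothing.
It also fails if it takes over 77 s, if anything falls off the work surface, if the arm or the gripper's body presses on something with over 40 N, if the wrist force passes 120 N, or if a joint passes its speed limit or range.

### The arm

A 7-joint arm with a two-finger parallel gripper is mounted at the origin on the work surface. World frame = base frame: x ahead of the robot, y to its left, z up, the work surface at z = 0. Lengths are in m, angles in rad, forces in N, time in s.
With the tool pointing down it reaches from about 0.35 to 0.9 m from the base axis. Payload 8.1 kg.
Tool frame: the origin (TCP) lies on the centre line of the jaws, within the pads' length; the fingertips stand arm.tips_ahead ahead of it and the grasp point (between the pads) lies 8 mm behind it (arm.tips_ahead is the distance from the TCP to the fingertips, in m); z points along the fingers, y is the direction in which the jaws open and shut (so a half turn about z gives the same grasp; the last joint's range is limited). The gripper opens to 92 mm and grips with 3 to 60 N. Pads are 19 mm wide; open, the fingers measure 130 mm over their backs; the gripper's body (75 mm by 190 mm) begins 47 mm behind the grasp point.
Start: joints at [1.025, 0.434, 0.025, 1.573, -0.012, 1.134, -0.075], TCP at [0.268, -0.565, 0.238] pointing down, gripper open.
Joint ranges: [-2.62, 2.62], [-0.44, 2.09], [-1.27, 1.32], [0.08, 2.57], [-1.32, 4.46], [0.12, 2], [-2.74, 2.74]. Speed limits (rad/s): [2.22, 2.22, 3.01, 3.01, 3.14, 3.14, 3.14].

### API

Orientations are given as a rotation vector (axis times angle).
In Python, from cell import arm gives the robot as it stands. The module is installed in compiled form; this text tells all that it offers.
- The arm moves only by the tool jog_arm, never from a script. Its argument "moves" is a list of rows, each an object with "twist": the turn, a rotation vector about the tool's x, y, z in units of 10 degrees (1.0 is 10 degrees), a list of three; "xyz": the shift along the tool's x, y, z in units of 60 mm (1.0 is 60 mm), a list of three; "grip": the closure, from -1 (fully open) to 1 (shut). A call has 1 to 5 rows; each row is the pose to reach, as a shift and turn from the pose commanded when the call began, along the tool's axes at that moment; what a row does not reach only later rows make up. A row lasts 1/8 s, in which the tool goes at most 62.5 mm and 10.7 degrees, less where a joint would pass 70% of its speed; a pose out of reach is approached as far as the arm can. A call with a gripper value outside its range is refused whole. The fingers move at their own pace and stop on an object; "force" is the grip in N (left out, the last holds). Time passes only in rows, so rows that repeat a pose let the fingers close. It gives the time, the measured TCP pose, the force and the opening at its end, in the units of the state.
- arm.observe(): the state, without advancing time (a new reading comes with each control period).
- arm.get_image(name): name is "scene" or "top" or "wrist"; returns the picture (480x640x3 uint8, blue, green, red); there is no depth.
- arm.camera_params(name): a dict with "mtx" (3x3 intrinsics, pixels), "k1" (the pictures are not rectified: a ray, as slopes to the right and down, at radius r is drawn at 1 + k1 r^2 times it, then the intrinsics apply), "T" (4x4, takes a point from camera to world coordinates); the wrist camera has in their place "T_tool_cam" (4x4, takes a point from camera to tool coordinates, whose origin is the TCP and whose axes are the flange's). Camera axes: x right, y down, z forward; pixel columns grow to the right and rows downward; lengths in m; the calibration is good to about 2 mm. A picture is of the moment at which its call begins: read the wrist's pose just before it. camera_params takes no time and is no camera call.
- arm.sign_off(): hands the job in, once; it reports no verdict.
The state is a dict: "clock": time; "joints": joint angles; "dq": joint speeds; "joint_efforts": joint torques, N m; "position": TCP position; "ee_rot": TCP orientation; "force": force on the tool from outside, world axes, zero at the start; "ft_torque": the same for the moment, N m; "width": opening from 0.0 (shut) to 1.0 (fully open).
Only numpy, scipy, OpenCV 4.12 (cv2) and the standard library are available. Lean on these libraries where they do the work, as an engineer would, in place of code of your own. Each camera call takes 0.05 s, during which the arm holds its last target. There are 200 camera calls.

## Working session

There is one attempt and no reset: what is moved stays moved. The work goes in short steps, Python scripts to look and compute and a tool call to move; the robot and the scene stay as the last step left them, time stands still between calls to the robot, and variables do not carry over. Pictures are saved under pics/ and viewed, about 12 in all and at most 16, crops included, and the job is handed in when it is done.

Besides the shell and the picture viewer there is one more tool, called after ">>>" as name(argument=value, ...), one argument or row to a line, values as JSON. jog_arm: Moves the arm, as the interface text tells. Its arguments: {"type":"object","properties":{"moves":{"type":"array","items":{"type":"object","properties":{"twist":{"type":"array","items":{"type":"number"}},"xyz":{"type":"array","items":{"type":"number"}},"grip":{"type":"number"}}}},"force":{"type":"number"}},"required":["moves"]}

```bash
mkdir -p pics; python3 - <<'E'
from cell import arm
import cv2
print(arm.observe(), arm.tips_ahead)
for n in("scene","top"):
    cv2.imwrite(f"pics/{n}0.png",arm.get_image(n)); print(n,arm.camera_params(n))
print(arm.camera_params("wrist"))
E
```

```text
{'clock': 0.0, 'joints': array([ 1.02544095,  0.43523388,  0.02498161,  1.57409936, -0.01161458,
        1.13401388, -0.07506412]), 'dq': array([ 1.22824206e-03,  5.76781069e-04,  1.69544997e-03,  5.84444265e-04,
        8.05580777e-04, -1.34219410e-03,  2.18955984e-05]), 'joint_efforts': array([-2.07165313e-04, -6.67854810e+01,  9.84900780e-01, -3.14470768e+01,
       -6.06294698e-02,  4.28700924e-02,  1.81501996e-04]), 'position': array([ 0.26750249, -0.56430405,  0.23693742]), 'ee_rot': array([-3.06344430e+00, -6.89401345e-01,  7.61539744e-04]), 'force': array([ 0.166358  , -0.08326841,  0.61745532]), 'ft_torque': array([-0.02215169,  0.01902521,  0.00817788]), 'width': 0.9980437788089184} 0.011
scene {'mtx': array([[620.25873504,   0.        , 311.1800547 ],
       [  0.        , 620.25873504, 242.47232406],
       [  0.        ,   0.        ,   1.        ]]), 'k1': -0.04049020707341412, 'T': array([[-0.38137993,  0.79407675, -0.47327737,  1.04367342],
       [ 0.92432633,  0.32034816, -0.20735934,  0.20011162],
       [-0.01304569, -0.51654542, -0.8561604 ,  0.92507867],
       
[... 347 characters left out ...]
6, -0.04223375,  0.01816018],
       [ 0.04483312, -0.11709047, -0.99210877,  0.77109871],
       [ 0.        ,  0.        ,  0.        ,  1.        ]])}
{'mtx': array([[351.01188827,   0.        , 316.56119042],
       [  0.        , 351.01188827, 241.05735068],
       [  0.        ,   0.        ,   1.        ]]), 'k1': -0.05153111143041044, 'T_tool_cam': array([[-1.26053436e-04, -9.54937360e-01, -2.96807382e-01,
         8.03385462e-02],
       [ 9.99998976e-01, -5.43396101e-04,  1.32360566e-03,
         3.01548018e-04],
       [-1.42524447e-03, -2.96806911e-01,  9.54936451e-01,
        -1.48296337e-01],
       [ 0.00000000e+00,  0.00000000e+00,  0.00000000e+00,
         1.00000000e+00]])}
```

View pics/top0.png

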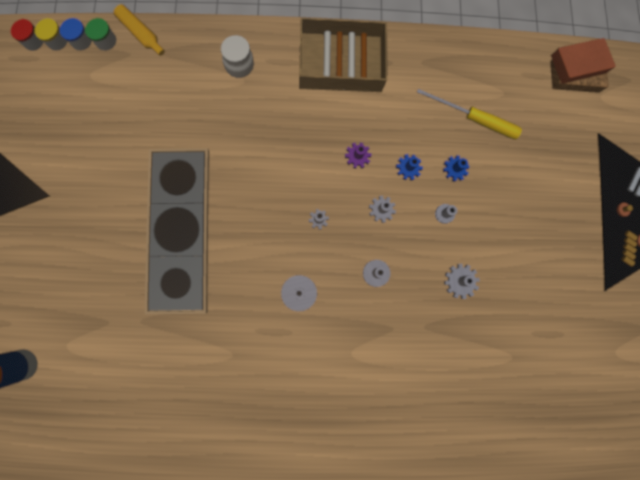

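View pics/scene0.png

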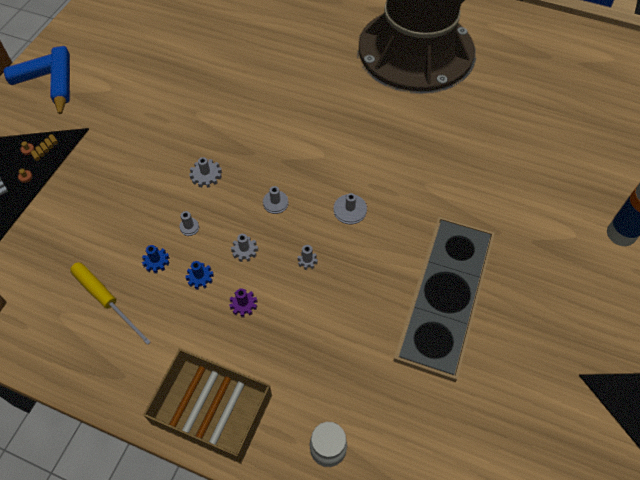

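The top view shows silver gears: large (461,281), medium (381,209), small (318,219). The smooth pulleys are at (299,293), (377,273) and (446,213). The pockets are medium (178,177), large (177,229) and small (176,283). The blue and purple gears are decoys. Next I fit silhouettes of the known shapes in both views.

```bash
cat > h.py <<'E'
import numpy as np, cv2
from scipy.optimize import minimize
from scipy.spatial.transform import Rotation as R
S=4
def proj(P,c):
    T=c["T"]; q=(np.asarray(P)-T[:3,3])@T[:3,:3]; s=q[:,:2]/q[:,2:]
    s=s*(1+c["k1"]*(s**2).sum(1,keepdims=True)); m=c["mtx"]
    return s*[m[0,0],m[1,1]]+m[:2,2]
def ray(px,c,z):
    m=c["mtx"]; d=(np.array(px)-m[:2,2])/m[0,0]; s=d.copy()
    for _ in range(8): s=d/(1+c["k1"]*(s@s))
    v=c["T"][:3,:3]@np.append(s,1); o=c["T"][:3,3]; return (o+v*(z-o[2])/v[2])[:2]
a=np.linspace(0,2*np.pi,60,endpoint=False)
def circ(x,y,r,z): return np.c_[x+r*np.cos(a),y+r*np.sin(a),np.full(60,z)]
def fill(P,c,o,n):
    im=np.zeros((n*S,n*S),np.uint8); p=(proj(P,c)-o+.5)*S
    cv2.fillConvexPoly(im,np.round(cv2.convexHull(p.astype(np.float32))*16).astype(np.int32),1,shift=4); return im
def gear(x,y,r,c,o,n): return fill(np.r_[circ(x,y,r,0),circ(x,y,r,.01)],c,o,n)|fill(np.r_[circ(x,y,.009,.01),circ(x,y,.009,.042)],c,o,n)
def pocket(x,y,r,c,o,n): return fill(circ(x,y,r,.008),c,o,n)&fill(circ(x,y,r,.016),c,o,n)
def grey(im):
    h=cv2.cvtColor(im,cv2.COLOR_BGR2HSV); return ((h[...,1]<65)&(h[...,2]>40)).astype(np.uint8)
def dark(im): return (im.max(2)<50).astype(np.uint8)
def fit(xy,r,z,model,masks,cams):
    T=[]
    for m,c in zip(masks,cams):
        pc=proj([[*xy,z]],c)[0]; n=120; o=np.round(pc-n/2)
        M=np.zeros((n,n),np.uint8); full=cv2.copyMakeBorder(m,n,n,n,n,cv2.BORDER_CONSTANT)
        M=full[int(o[1])+n:int(o[1])+2*n,int(o[0])+n:int(o[0])+2*n].copy()
        k,L,st,ce=cv2.connectedComponentsWithStats(M)
        j=1+np.argmin([np.hypot(*(ce[i]-n/2))-.02*st[i,4] for i in range(1,k)]); M=(L==j).astype(np.uint8)
        T.append((cv2.resize(M,None,fx=S,fy=S,interpolation=cv2.INTER_NEAREST),c,o,n))
    def f(p):
        return sum(1-(g:=model(p[0],p[1],p[2],c,o,n),(g&M).sum()/(g|M).sum())[1] for M,c,o,n in T)
    q=minimize(f,[*xy,r],method="Nelder-Mead",options=dict(initial_simplex=[[*xy,r],[xy[0]+.006,xy[1],r],[xy[0],xy[1]+.006,r],[*xy,r+.003]],xatol=1e-4,fatol=1e-4))
    return q.x,q.fun/len(T)
E
cat > m0.py <<'E'
from h import *; from cell import arm
ims={n:cv2.imread(f"pics/{n}0.png") for n in("top","scene")}; C={n:arm.camera_params(n) for n in ims}
t=dict(GL=(461,281,.028,.01),GM=(381,209,.021,.01),GS=(318,219,.015,.01),PL=(299,293,.03,.01),PM=(377,273,.023,.01),PS=(446,213,.017,.01),kM=(178,177,.031,.008),kL=(177,229,.038,.008),kS=(176,283,.025,.008))
for k,(u,v,r,z) in t.items():
    xy=ray((u,v),C["top"],z); md=pocket if k[0]=="k" else gear; mk=dark if k[0]=="k" else grey
    for ns in(["top"],["scene"],["top","scene"]):
        q,f=fit(xy,r,z,md,[mk(ims[n]) for n in ns],[C[n] for n in ns]); print(k,ns,q.round(4),round(f,3))
E
python3 m0.py
```

```text
GL ['top'] [ 0.468  -0.2653  0.0284] 0.135
GL ['scene'] [ 0.468  -0.2649  0.0287] 0.126
GL ['top', 'scene'] [ 0.4681 -0.2653  0.0287] 0.132
GM ['top'] [ 0.5897 -0.1261  0.0212] 0.156
GM ['scene'] [ 0.5894 -0.1256  0.0214] 0.148
GM ['top', 'scene'] [ 0.5898 -0.1257  0.0211] 0.155
GS ['top'] [ 0.5691 -0.017   0.0154] 0.159
GS ['scene'] [ 0.5684 -0.0165  0.015 ] 0.199
GS ['top', 'scene'] [ 0.5689 -0.0169  0.0153] 0.182
PL ['top'] [0.4437 0.0135 0.0299] 0.023
PL ['scene'] [0.4433 0.014  0.0291] 0.048
PL ['top', 'scene'] [0.4436 0.0137 0.0296] 0.041
PM ['top'] [ 0.4791 -0.1171  0.0227] 0.032
PM ['scene'] [ 0.4797 -0.1164  0.0223] 0.063
PM ['top', 'scene'] [ 0.4793 -0.1167  0.0226] 0.052
PS ['top'] [ 0.5845 -0.2372  0.0166] 0.051
PS ['scene'] [ 0.5849 -0.2365  0.0162] 0.109
PS ['top', 'scene'] [ 0.5845 -0.2368  0.0166] 0.084
kM ['top'] [0.6292 0.2235 0.0249] 0.234
kM ['scene'] [0.6315 0.2245 0.0321] 0.039
kM ['top', 'scene'] [0.6317 0.2245 0.0314] 0.249
kL ['top'] [0.5468 0.2212 0.0334] 0.135
kL ['scene'] [0.5423 0.2211 0.0393] 0.033
kL ['top', 'scene'] [0.5431 0.2213 0.0378] 0.184
kS ['top'] [0.4547 0.2171 0.025 ] 1.0
kS ['scene'] [0.4534 0.2177 0.0267] 0.056
kS ['top', 'scene'] [0.4534 0.2177 0.0267] 0.528
```

Both cameras agree within about 1 mm, the disc radii match, and the fitted pocket spacing is 89 mm. For the pockets I'll use the scene fits. I'm keeping the current yaw throughout, and the first move goes above the large gear.

>>> jog_arm(
  moves=[
    {"xyz":[5.15,-3.09,1.0],"twist":[0,0,0],"grip":0},
    {"xyz":[5.15,-3.09,1.5],"twist":[0,0,0],"grip":0},
    {"xyz":[5.15,-3.09,1.97],"twist":[0,0,0],"grip":0},
    {"xyz":[5.15,-3.09,1.97],"twist":[0,0,0],"grip":0},
    {"xyz":[5.15,-3.09,1.97],"twist":[0,0,0],"grip":0},
  ],
  force=30,
)

```text
clock: 0.72
position: [0.4331, -0.3159, 0.1432]
ee_rot: [3.065, 0.689, 0.0]
force: [0.6, 0.2, 0.2]
width: 0.523
```

```bash
cat > go.py <<'E'
import sys; from h import *; from cell import arm
s=arm.observe(); t=np.array(list(map(float,sys.argv[1:4]))); r=R.from_rotvec(s["ee_rot"])
print(round(s["clock"],2),s["position"].round(4),"tilt",np.round(r.as_matrix()[:,2],3),"x",r.as_matrix()[:,0].round(3),"F",s["force"].round(1),"w",round(s["width"]*92,1))
print("shift",(r.inv().apply(t-s["position"])/.06).round(3), "j",s["joints"].round(2))
E
python3 go.py .468 -.265 .12
```

```text
0.72 [ 0.4331 -0.3159  0.1432] tilt [ 0. -0. -1.] x [0.904 0.428 0.   ] F [0.6 0.2 0.2] w 48.1
shift [ 0.889 -0.518  0.387] j [ 0.58  0.4  -0.07  1.9   0.04  0.85 -0.63]
```

>>> jog_arm(
  moves=[
    {"xyz":[0.88,-0.5,0.38],"twist":[0,0,0],"grip":0},
    {"xyz":[0.88,-0.5,0.38],"twist":[0,0,0],"grip":0},
    {"xyz":[0.88,-0.5,0.38],"twist":[0,0,0],"grip":0},
  ],
)

```text
clock: 1.1
position: [0.467, -0.268, 0.1209]
ee_rot: [-3.065, -0.691, 0.001]
force: [-0.1, -1.0, -0.4]
width: 0.499
```

```bash
python3 go.py .468 -.265 .12;python3 - <<'E'
from h import *; from cell import arm
s=arm.observe(); im=arm.get_image("wrist"); c=arm.camera_params("wrist")
T=np.eye(4);T[:3,:3]=R.from_rotvec(s["ee_rot"]).as_matrix();T[:3,3]=s["position"]; c["T"]=T@c["T_tool_cam"]
for z in(0.,.01): 
    for p in proj(circ(.468,-.2652,.03,z),c): cv2.circle(im,tuple(int(v) for v in p.round()),1,(0,0,255),-1)
for p in proj(circ(.468,-.2652,.009,.042),c): cv2.circle(im,tuple(int(v) for v in p.round()),1,(0,255,0),-1)
cv2.imwrite("pics/w1.png",im)
E
```

```text
1.1 [ 0.467  -0.268   0.1209] tilt [-0.001 -0.    -1.   ] x [ 0.903  0.429 -0.001] F [-0.1 -1.  -0.4] w 45.9
shift [ 0.037 -0.038  0.015] j [ 0.48  0.43 -0.08  1.91  0.05  0.8  -0.75]
```

View pics/w1.png

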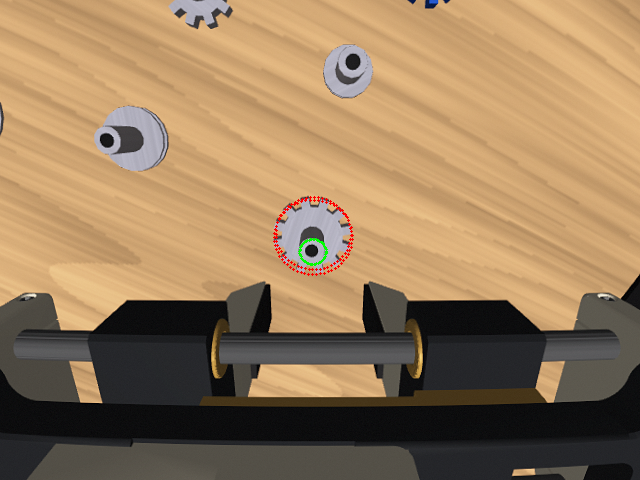

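The overlay falls exactly on a toothed disc at (313,235), with the hub at (312,251), so this is the large gear. Next I descend and grip.

>>> jog_arm(
  moves=[
    {"xyz":[0.03,-0.03,0.8],"twist":[0,0,0],"grip":0},
    {"xyz":[0.03,-0.03,1.3],"twist":[0,0,0],"grip":0},
    {"xyz":[0.03,-0.03,1.6],"twist":[0,0,0],"grip":0},
    {"xyz":[0.03,-0.03,1.6],"twist":[0,0,0],"grip":0},
    {"xyz":[0.03,-0.03,1.6],"twist":[0,0,0],"grip":0},
  ],
)

```text
clock: 1.78
position: [0.4682, -0.2667, 0.0261]
ee_rot: [3.064, 0.687, 0.001]
force: [0.5, 0.3, 0.4]
width: 0.499
```

```bash
python3 go.py .468 -.265 .024
```

```text
1.77 [ 0.4682 -0.2667  0.0261] tilt [ 0.001 -0.001 -1.   ] x [0.904 0.427 0.001] F [0.5 0.3 0.4] w 45.9
shift [ 0.01  -0.028  0.035] j [ 0.47  0.57 -0.07  1.98  0.07  0.59 -0.78]
```

>>> jog_arm(
  moves=[
    {"xyz":[0.01,-0.03,0.03],"twist":[0,0,0],"grip":0},
    {"xyz":[0.01,-0.03,0.03],"twist":[0,0,0],"grip":0.8},
    {"xyz":[0.01,-0.03,0.03],"twist":[0,0,0],"grip":0.9},
    {"xyz":[0.01,-0.03,0.03],"twist":[0,0,0],"grip":1},
    {"xyz":[0.01,-0.03,0.03],"twist":[0,0,0],"grip":1},
  ],
  force=40,
)

```text
clock: 2.4
position: [0.468, -0.2636, 0.0234]
ee_rot: [3.065, 0.69, 0.0]
force: [-0.5, 0.3, 1.5]
width: 0.186
```

>>> jog_arm(
  moves=[
    {"xyz":[0,0,0],"twist":[0,0,0],"grip":1},
    {"xyz":[0,0,-0.3],"twist":[0,0,0],"grip":1},
    {"xyz":[0,0,-0.8],"twist":[0,0,0],"grip":1},
    {"xyz":[0,0,-1.3],"twist":[0,0,0],"grip":1},
    {"xyz":[0,0,-1.3],"twist":[0,0,0],"grip":1},
  ],
)

```text
clock: 3.02
position: [0.4691, -0.2641, 0.103]
ee_rot: [3.063, 0.689, 0.005]
force: [1.0, -0.4, -2.4]
width: 0.187
```

```bash
python3 go.py .5423 .2211 .11
```

```text
3.02 [ 0.4691 -0.2641  0.103 ] tilt [ 0.003 -0.002 -1.   ] x [0.904 0.428 0.002] F [ 1.  -0.4 -2.4] w 17.2
shift [ 4.566 -6.785 -0.125] j [ 0.48  0.45 -0.08  1.93  0.05  0.75 -0.77]
```

Held at 17 mm, with about 2.4 N of load. Its underside is at about 80 mm, which clears everything on the path.

>>> jog_arm(
  moves=[
    {"xyz":[0.4,-0.6,-0.12],"twist":[0,0,0],"grip":1},
    {"xyz":[0.95,-1.4,-0.12],"twist":[0,0,0],"grip":1},
    {"xyz":[1.5,-2.2,-0.12],"twist":[0,0,0],"grip":1},
    {"xyz":[2.05,-3.0,-0.12],"twist":[0,0,0],"grip":1},
    {"xyz":[2.6,-3.8,-0.12],"twist":[0,0,0],"grip":1},
  ],
)

```text
clock: 3.65
position: [0.5105, 0.011, 0.1073]
ee_rot: [-3.065, -0.689, 0.003]
force: [0.9, -0.4, -1.2]
width: 0.188
```

```bash
python3 go.py .5423 .2211 .11
```

```text
3.65 [0.5105 0.011  0.1073] tilt [-0.002 -0.    -1.   ] x [ 0.904  0.428 -0.002] F [ 0.9 -0.4 -1.2] w 17.3
shift [ 1.978 -2.938 -0.048] j [-0.03  0.41 -0.13  1.99  0.08  0.74 -1.33]
```

>>> jog_arm(
  moves=[
    {"xyz":[0.55,-0.8,-0.02],"twist":[0,0,0],"grip":1},
    {"xyz":[1.1,-1.6,-0.02],"twist":[0,0,0],"grip":1},
    {"xyz":[1.6,-2.4,-0.02],"twist":[0,0,0],"grip":1},
    {"xyz":[1.97,-2.94,-0.02],"twist":[0,0,0],"grip":1},
    {"xyz":[1.97,-2.94,-0.02],"twist":[0,0,0],"grip":1},
  ],
)

```text
clock: 4.28
position: [0.5412, 0.2237, 0.1081]
ee_rot: [-3.061, -0.698, 0.002]
force: [-0.0, -1.4, -2.4]
width: 0.191
```

>>> jog_arm(
  moves=[
    {"xyz":[0,0,0],"twist":[0,0,0],"grip":1},
    {"xyz":[0,0,0.2],"twist":[0,0,0],"grip":1},
  ],
)

```text
clock: 4.53
position: [0.543, 0.2178, 0.0974]
ee_rot: [3.065, 0.686, 0.001]
force: [0.4, -0.7, -2.3]
width: 0.185
```

```bash
python3 go.py .5423 .2211 .034
```

```text
4.53 [0.543  0.2178 0.0974] tilt [ 0.001 -0.    -1.   ] x [0.904 0.427 0.001] F [ 0.4 -0.7 -2.3] w 17.0
shift [ 0.013 -0.056  1.057] j [-0.38  0.53 -0.14  1.82  0.1   0.8  -1.69]
```

>>> jog_arm(
  moves=[
    {"xyz":[0.01,-0.04,0.4],"twist":[0,0,0],"grip":1},
    {"xyz":[0.01,-0.04,0.75],"twist":[0,0,0],"grip":1},
    {"xyz":[0.01,-0.04,1.0],"twist":[0,0,0],"grip":1},
    {"xyz":[0.01,-0.04,1.05],"twist":[0,0,0],"grip":1},
    {"xyz":[0.01,-0.04,1.05],"twist":[0,0,0],"grip":1},
  ],
)

```text
clock: 5.15
position: [0.5422, 0.2215, 0.0349]
ee_rot: [3.065, 0.689, 0.0]
force: [-0.3, 0.1, -2.6]
width: 0.188
```

```bash
python3 go.py .5423 .2211 .032
```

```text
5.15 [0.5422 0.2215 0.0349] tilt [ 0. -0. -1.] x [0.904 0.428 0.   ] F [-0.3  0.1 -2.6] w 17.3
shift [-0.001  0.007  0.048] j [-0.39  0.61 -0.13  1.86  0.12  0.68 -1.71]
```

Well centred. I lower it the last 3 mm, release, and rise once the fingers have opened.

>>> jog_arm(
  moves=[
    {"xyz":[0,0,0.03],"twist":[0,0,0],"grip":1},
    {"xyz":[0,0,0.05],"twist":[0,0,0],"grip":1},
    {"xyz":[0,0,0.05],"twist":[0,0,0],"grip":1},
    {"xyz":[0,0,0.05],"twist":[0,0,0],"grip":0.3},
    {"xyz":[0,0,0.05],"twist":[0,0,0],"grip":0},
  ],
)

```text
clock: 5.78
position: [0.5422, 0.2219, 0.032]
ee_rot: [-3.065, -0.69, -0.001]
force: [0.2, 0.1, 0.9]
width: 0.355
```

>>> jog_arm(
  moves=[
    {"xyz":[0,0,0],"twist":[0,0,0],"grip":0},
    {"xyz":[0,0,-0.3],"twist":[0,0,0],"grip":0},
    {"xyz":[0,0,-0.9],"twist":[0,0,0],"grip":0},
    {"xyz":[0,0,-1.4],"twist":[0,0,0],"grip":0},
    {"xyz":[0,0,-1.4],"twist":[0,0,0],"grip":0},
  ],
)

```text
clock: 6.4
position: [0.5438, 0.2227, 0.1195]
ee_rot: [-3.064, -0.689, -0.009]
force: [0.5, -0.8, -0.1]
width: 0.5
```

```bash
python3 go.py .5896 -.1258 .11
```

```text
6.4 [0.5438 0.2227 0.1195] tilt [ 0.005  0.003 -1.   ] x [0.904 0.428 0.006] F [ 0.5 -0.8 -0.1] w 46.0
shift [-1.798  5.576  0.147] j [-0.38  0.5  -0.14  1.8   0.09  0.85 -1.69]
```

>>> jog_arm(
  moves=[
    {"xyz":[-0.3,0.9,0],"twist":[0,0,0],"grip":0},
    {"xyz":[-0.6,1.8,0.1],"twist":[0,0,0],"grip":0},
    {"xyz":[-0.9,2.75,0.12],"twist":[0,0,0],"grip":0},
    {"xyz":[-1.2,3.7,0.12],"twist":[0,0,0],"grip":0},
    {"xyz":[-1.5,4.6,0.12],"twist":[0,0,0],"grip":0},
  ],
)

```text
clock: 7.02
position: [0.5787, -0.0683, 0.1087]
ee_rot: [3.065, 0.689, -0.0]
force: [0.9, 0.3, 0.8]
width: 0.502
```

```bash
python3 go.py .5896 -.1258 .11
```

```text
7.03 [ 0.5787 -0.0683  0.1087] tilt [-0. -0. -1.] x [ 0.904  0.428 -0.   ] F [0.9 0.3 0.8] w 46.2
shift [-0.247  0.943 -0.022] j [ 0.11  0.51 -0.12  1.81  0.08  0.82 -1.17]
```

>>> jog_arm(
  moves=[
    {"xyz":[-0.25,0.94,-0.02],"twist":[0,0,0],"grip":0},
    {"xyz":[-0.25,0.94,-0.02],"twist":[0,0,0],"grip":0},
    {"xyz":[-0.25,0.94,-0.02],"twist":[0,0,0],"grip":0},
    {"xyz":[-0.25,0.94,-0.02],"twist":[0,0,0],"grip":0},
  ],
)

```text
clock: 7.52
position: [0.5894, -0.1216, 0.1097]
ee_rot: [-3.063, -0.693, 0.0]
force: [-0.3, -0.5, 0.3]
width: 0.5
```

```bash
python3 go.py .5896 -.1258 .024;cat > ov.py <<'E'
import sys; from h import *; from cell import arm
x,y,r=map(float,sys.argv[1:4])
s=arm.observe(); im=arm.get_image("wrist"); c=arm.camera_params("wrist")
T=np.eye(4);T[:3,:3]=R.from_rotvec(s["ee_rot"]).as_matrix();T[:3,3]=s["position"]; c["T"]=T@c["T_tool_cam"]
for q,z,k in((r,.01,(0,0,255)),(.009,.042,(0,255,0))):
    for p in proj(circ(x,y,q,z),c): cv2.circle(im,tuple(int(v) for v in p.round()),1,k,-1)
cv2.imwrite(sys.argv[4],im)
E
python3 ov.py .5896 -.1258 .023 pics/w2.png
```

```text
7.53 [ 0.5894 -0.1216  0.1097] tilt [-0.     0.001 -1.   ] x [0.903 0.431 0.   ] F [-0.3 -0.5  0.3] w 46.0
shift [-0.027  0.066  1.428] j [ 0.19  0.53 -0.11  1.77  0.07  0.85 -1.08]
```

View pics/w2.png

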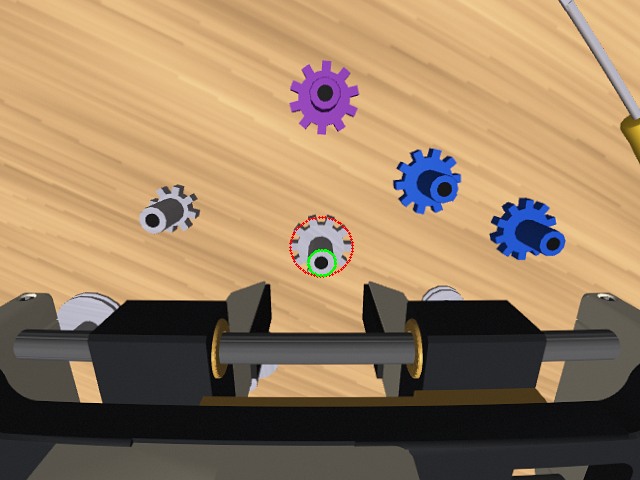

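The overlay sits on the silver toothed gear at (321,246). The blue and purple gears and the pulleys are clear of the fingers, so I descend.

>>> jog_arm(
  moves=[
    {"xyz":[-0.03,0.06,0.6],"twist":[0,0,0],"grip":0},
    {"xyz":[-0.03,0.06,1.1],"twist":[0,0,0],"grip":0},
    {"xyz":[-0.03,0.06,1.41],"twist":[0,0,0],"grip":0},
    {"xyz":[-0.03,0.06,1.41],"twist":[0,0,0],"grip":0},
    {"xyz":[-0.03,0.06,1.41],"twist":[0,0,0],"grip":0},
  ],
)

```text
clock: 8.2
position: [0.5902, -0.1274, 0.0261]
ee_rot: [3.064, 0.69, 0.002]
force: [-0.3, 0.4, 0.4]
width: 0.501
```

```bash
python3 go.py .5896 -.1258 .024
```

```text
8.2 [ 0.5902 -0.1274  0.0261] tilt [ 0.001 -0.    -1.   ] x [0.903 0.429 0.001] F [-0.3  0.4  0.4] w 46.1
shift [ 0.002 -0.028  0.035] j [ 0.19  0.64 -0.1   1.82  0.09  0.68 -1.09]
```

>>> jog_arm(
  moves=[
    {"xyz":[0,-0.02,0.03],"twist":[0,0,0],"grip":0},
    {"xyz":[0,-0.02,0.03],"twist":[0,0,0],"grip":0.8},
    {"xyz":[0,-0.02,0.03],"twist":[0,0,0],"grip":0.9},
    {"xyz":[0,-0.02,0.03],"twist":[0,0,0],"grip":1},
    {"xyz":[0,-0.02,0.03],"twist":[0,0,0],"grip":1},
  ],
)

```text
clock: 8.82
position: [0.5889, -0.1265, 0.0235]
ee_rot: [-3.065, -0.69, -0.0]
force: [-0.6, 0.3, 1.7]
width: 0.186
```

>>> jog_arm(
  moves=[
    {"xyz":[0,0,0],"twist":[0,0,0],"grip":1},
    {"xyz":[0,0,-0.3],"twist":[0,0,0],"grip":1},
    {"xyz":[0,0,-0.8],"twist":[0,0,0],"grip":1},
    {"xyz":[0,0,-1.4],"twist":[0,0,0],"grip":1},
    {"xyz":[0,0,-1.4],"twist":[0,0,0],"grip":1},
  ],
)

```text
clock: 9.45
position: [0.5911, -0.1269, 0.1112]
ee_rot: [3.063, 0.689, 0.009]
force: [-0.5, -0.3, -1.5]
width: 0.185
```

```bash
python3 go.py .6315 .2245 .11
```

```text
9.45 [ 0.5911 -0.1269  0.1112] tilt [ 0.006 -0.001 -1.   ] x [0.904 0.428 0.005] F [-0.5 -0.3 -1.5] w 17.0
shift [ 3.117 -5.004  0.019] j [ 0.2   0.53 -0.11  1.76  0.07  0.85 -1.07]
```

>>> jog_arm(
  moves=[
    {"xyz":[0.4,-0.65,0],"twist":[0,0,0],"grip":1},
    {"xyz":[0.9,-1.45,0],"twist":[0,0,0],"grip":1},
    {"xyz":[1.4,-2.25,0],"twist":[0,0,0],"grip":1},
    {"xyz":[1.9,-3.05,0],"twist":[0,0,0],"grip":1},
    {"xyz":[2.3,-3.7,0],"twist":[0,0,0],"grip":1},
  ],
)

```text
clock: 10.07
position: [0.618, 0.1359, 0.1071]
ee_rot: [-3.064, -0.692, 0.001]
force: [0.4, -0.8, -1.2]
width: 0.187
```

>>> jog_arm(
  moves=[
    {"xyz":[0.4,-0.65,0],"twist":[0,0,0],"grip":1},
    {"xyz":[0.8,-1.3,0],"twist":[0,0,0],"grip":1},
    {"xyz":[0.8,-1.3,0],"twist":[0,0,0],"grip":1},
    {"xyz":[0.8,-1.3,0],"twist":[0,0,0],"grip":1},
    {"xyz":[0.8,-1.3,0],"twist":[0,0,0],"grip":1},
  ],
)

```text
clock: 10.7
position: [0.6285, 0.2223, 0.1071]
ee_rot: [3.065, 0.686, -0.001]
force: [0.6, 0.4, -1.0]
width: 0.185
```

```bash
python3 go.py .6315 .2245 .034
```

```text
10.7 [0.6285 0.2223 0.1071] tilt [-0.    -0.001 -1.   ] x [ 0.904  0.427 -0.001] F [ 0.6  0.4 -1. ] w 17.0
shift [ 0.062 -0.013  1.218] j [-0.35  0.63 -0.12  1.59  0.09  0.93 -1.62]
```

>>> jog_arm(
  moves=[
    {"xyz":[0.05,-0.02,0.5],"twist":[0,0,0],"grip":1},
    {"xyz":[0.05,-0.02,0.9],"twist":[0,0,0],"grip":1},
    {"xyz":[0.05,-0.02,1.15],"twist":[0,0,0],"grip":1},
    {"xyz":[0.05,-0.02,1.2],"twist":[0,0,0],"grip":1},
    {"xyz":[0.05,-0.02,1.2],"twist":[0,0,0],"grip":1},
  ],
)

```text
clock: 11.32
position: [0.6311, 0.2264, 0.0359]
ee_rot: [-3.065, -0.689, -0.001]
force: [0.2, 0.7, -1.3]
width: 0.187
```

```bash
python3 go.py .6315 .2245 .032
```

```text
11.32 [0.6311 0.2264 0.0359] tilt [ 0.001  0.    -1.   ] x [0.904 0.428 0.001] F [ 0.2  0.7 -1.3] w 17.2
shift [-0.007  0.032  0.065] j [-0.35  0.71 -0.11  1.63  0.1   0.8  -1.64]
```

>>> jog_arm(
  moves=[
    {"xyz":[0,0.02,0.03],"twist":[0,0,0],"grip":1},
    {"xyz":[0,0.02,0.065],"twist":[0,0,0],"grip":1},
    {"xyz":[0,0.02,0.065],"twist":[0,0,0],"grip":1},
    {"xyz":[0,0.02,0.065],"twist":[0,0,0],"grip":0.3},
    {"xyz":[0,0.02,0.065],"twist":[0,0,0],"grip":0},
  ],
)

```text
clock: 11.95
position: [0.6313, 0.2256, 0.0317]
ee_rot: [-3.065, -0.69, -0.001]
force: [0.5, 0.6, -0.0]
width: 0.353
```

>>> jog_arm(
  moves=[
    {"xyz":[0,0,0],"twist":[0,0,0],"grip":0},
    {"xyz":[0,0,-0.3],"twist":[0,0,0],"grip":0},
    {"xyz":[0,0,-0.9],"twist":[0,0,0],"grip":0},
    {"xyz":[0,0,-1.3],"twist":[0,0,0],"grip":0},
    {"xyz":[0,0,-1.3],"twist":[0,0,0],"grip":0},
  ],
)

```text
clock: 12.58
position: [0.6328, 0.2263, 0.113]
ee_rot: [-3.064, -0.689, -0.008]
force: [-0.5, 0.3, 0.5]
width: 0.503
```

```bash
python3 go.py .5688 -.0168 .11
```

```text
12.57 [0.6328 0.2263 0.113 ] tilt [ 0.005  0.002 -1.   ] x [0.904 0.428 0.005] F [-0.5  0.3  0.5] w 46.3
shift [-2.7    3.204  0.035] j [-0.35  0.62 -0.12  1.58  0.08  0.94 -1.62]
```

>>> jog_arm(
  moves=[
    {"xyz":[-0.5,0.6,0],"twist":[0,0,0],"grip":0},
    {"xyz":[-1.1,1.3,0],"twist":[0,0,0],"grip":0},
    {"xyz":[-1.7,2.0,0],"twist":[0,0,0],"grip":0},
    {"xyz":[-2.3,2.7,0],"twist":[0,0,0],"grip":0},
    {"xyz":[-2.7,3.2,0],"twist":[0,0,0],"grip":0},
  ],
)

```text
clock: 13.2
position: [0.5657, -0.0204, 0.1092]
ee_rot: [3.065, 0.686, -0.002]
force: [-0.1, 0.1, -0.1]
width: 0.503
```

>>> jog_arm(
  moves=[
    {"xyz":[0,0,0],"twist":[0,0,0],"grip":0},
    {"xyz":[0,0,0],"twist":[0,0,0],"grip":0},
  ],
)

```text
clock: 13.45
position: [0.5671, -0.0166, 0.1094]
ee_rot: [-3.064, -0.69, -0.0]
force: [0.2, 0.6, 0.3]
width: 0.501
```

```bash
python3 go.py .5688 -.0168 .024; python3 ov.py .5688 -.0168 .017 pics/w3.png
```

```text
13.45 [ 0.5671 -0.0166  0.1094] tilt [-0.     0.001 -1.   ] x [0.903 0.429 0.   ] F [0.2 0.6 0.3] w 46.1
shift [0.024 0.016 1.423] j [ 0.02  0.49 -0.12  1.85  0.08  0.81 -1.27]
```

View pics/w3.png

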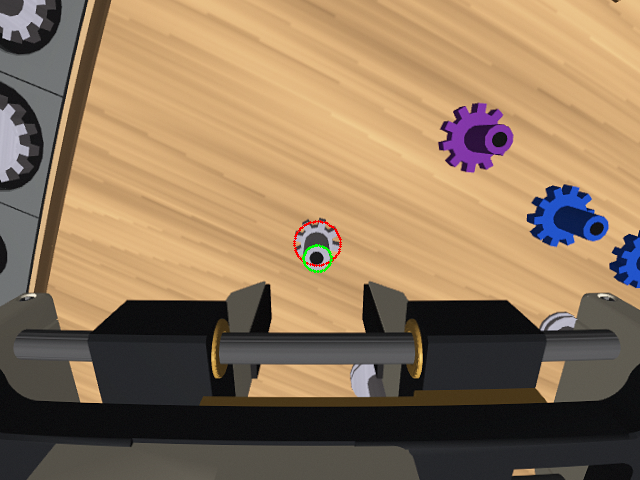

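The small toothed gear is at (317,241), within about 1 mm of the overlay, and both placed gears show at the left. I descend on it.

>>> jog_arm(
  moves=[
    {"xyz":[0.03,0.01,0.6],"twist":[0,0,0],"grip":0},
    {"xyz":[0.03,0.01,1.1],"twist":[0,0,0],"grip":0},
    {"xyz":[0.03,0.01,1.42],"twist":[0,0,0],"grip":0},
    {"xyz":[0.03,0.01,1.42],"twist":[0,0,0],"grip":0},
    {"xyz":[0.03,0.01,1.42],"twist":[0,0,0],"grip":0},
  ],
)

```text
clock: 14.12
position: [0.5695, -0.0162, 0.0249]
ee_rot: [-3.064, -0.692, -0.001]
force: [0.7, 0.7, 0.0]
width: 0.503
```

```bash
python3 go.py .569 -.0168 .024
```

```text
14.12 [ 0.5695 -0.0162  0.0249] tilt [ 0.001  0.    -1.   ] x [0.903 0.43  0.001] F [0.7 0.7 0. ] w 46.3
shift [-0.013  0.006  0.014] j [ 0.01  0.61 -0.11  1.91  0.1   0.63 -1.29]
```

>>> jog_arm(
  moves=[
    {"xyz":[0,0.01,0.02],"twist":[0,0,0],"grip":0.5},
    {"xyz":[0,0.01,0.02],"twist":[0,0,0],"grip":0.9},
    {"xyz":[0,0.01,0.02],"twist":[0,0,0],"grip":1},
    {"xyz":[0,0.01,0.02],"twist":[0,0,0],"grip":1},
    {"xyz":[0,0.01,0.02],"twist":[0,0,0],"grip":1},
  ],
)

```text
clock: 14.75
position: [0.5693, -0.0176, 0.0233]
ee_rot: [3.065, 0.69, 0.001]
force: [-1.6, 0.5, 4.4]
width: 0.185
```

>>> jog_arm(
  moves=[
    {"xyz":[0,0,0],"twist":[0,0,0],"grip":1},
    {"xyz":[0,0,-0.3],"twist":[0,0,0],"grip":1},
    {"xyz":[0,0,-0.8],"twist":[0,0,0],"grip":1},
    {"xyz":[0,0,-1.4],"twist":[0,0,0],"grip":1},
    {"xyz":[0,0,-1.4],"twist":[0,0,0],"grip":1},
  ],
)

```text
clock: 15.38
position: [0.5712, -0.0177, 0.1106]
ee_rot: [3.064, 0.689, 0.009]
force: [-0.3, 0.4, -1.2]
width: 0.187
```

```bash
python3 go.py .4534 .2177 .11
```

```text
15.38 [ 0.5712 -0.0177  0.1106] tilt [ 0.006  0.    -1.   ] x [0.904 0.428 0.005] F [-0.3  0.4 -1.2] w 17.2
shift [-9.500e-02 -4.387e+00 -1.000e-03] j [ 0.03  0.49 -0.12  1.85  0.08  0.81 -1.26]
```

>>> jog_arm(
  moves=[
    {"xyz":[0,-0.7,0],"twist":[0,0,0],"grip":1},
    {"xyz":[0,-1.6,0],"twist":[0,0,0],"grip":1},
    {"xyz":[0,-2.5,0],"twist":[0,0,0],"grip":1},
    {"xyz":[-0.05,-3.4,0],"twist":[0,0,0],"grip":1},
    {"xyz":[-0.09,-4.2,0],"twist":[0,0,0],"grip":1},
  ],
)

```text
clock: 16.0
position: [0.4548, 0.2091, 0.1069]
ee_rot: [3.065, 0.691, -0.001]
force: [0.9, 0.7, -1.3]
width: 0.188
```

>>> jog_arm(
  moves=[
    {"xyz":[0,-0.19,0],"twist":[0,0,0],"grip":1},
    {"xyz":[0,-0.19,0],"twist":[0,0,0],"grip":1},
    {"xyz":[0,-0.19,0],"twist":[0,0,0],"grip":1},
    {"xyz":[0,-0.19,0],"twist":[0,0,0],"grip":1},
  ],
)

```text
clock: 16.5
position: [0.4522, 0.2165, 0.1069]
ee_rot: [3.065, 0.686, -0.0]
force: [0.6, -0.0, -1.6]
width: 0.188
```

```bash
python3 go.py .4534 .2177 .034
```

```text
16.5 [0.4522 0.2165 0.1069] tilt [ 0.    -0.001 -1.   ] x [ 0.905  0.426 -0.   ] F [ 0.6 -0.  -1.6] w 17.3
shift [ 0.027 -0.011  1.215] j [-0.43  0.4  -0.16  2.01  0.1   0.73 -1.78]
```

>>> jog_arm(
  moves=[
    {"xyz":[0.02,-0.01,0.5],"twist":[0,0,0],"grip":1},
    {"xyz":[0.02,-0.01,0.9],"twist":[0,0,0],"grip":1},
    {"xyz":[0.02,-0.01,1.15],"twist":[0,0,0],"grip":1},
    {"xyz":[0.02,-0.01,1.2],"twist":[0,0,0],"grip":1},
    {"xyz":[0.02,-0.01,1.2],"twist":[0,0,0],"grip":1},
  ],
)

```text
clock: 17.12
position: [0.4526, 0.219, 0.0354]
ee_rot: [-3.065, -0.689, -0.001]
force: [-0.4, -0.2, -1.7]
width: 0.185
```

```bash
python3 go.py .4534 .2177 .032
```

```text
17.12 [0.4526 0.219  0.0354] tilt [ 0.  0. -1.] x [0.904 0.428 0.   ] F [-0.4 -0.2 -1.7] w 17.0
shift [0.002 0.026 0.056] j [-0.45  0.52 -0.14  2.06  0.13  0.57 -1.81]
```

>>> jog_arm(
  moves=[
    {"xyz":[0,0.02,0.03],"twist":[0,0,0],"grip":1},
    {"xyz":[0,0.02,0.06],"twist":[0,0,0],"grip":1},
    {"xyz":[0,0.02,0.06],"twist":[0,0,0],"grip":1},
    {"xyz":[0,0.02,0.06],"twist":[0,0,0],"grip":0.3},
    {"xyz":[0,0.02,0.06],"twist":[0,0,0],"grip":0},
  ],
)

```text
clock: 17.75
position: [0.4529, 0.2181, 0.0316]
ee_rot: [-3.065, -0.69, -0.001]
force: [-0.5, 0.4, -0.0]
width: 0.354
```

>>> jog_arm(
  moves=[
    {"xyz":[0,0,0],"twist":[0,0,0],"grip":0},
    {"xyz":[0,0,-0.3],"twist":[0,0,0],"grip":0},
    {"xyz":[0,0,-0.9],"twist":[0,0,0],"grip":0},
    {"xyz":[0,0,-1.5],"twist":[0,0,0],"grip":0},
    {"xyz":[0,0,-2.2],"twist":[0,0,0],"grip":0},
  ],
)

```text
clock: 18.38
position: [0.4524, 0.2178, 0.1644]
ee_rot: [3.065, 0.69, -0.001]
force: [1.3, 0.8, -0.1]
width: 0.501
```

>>> jog_arm(
  moves=[
    {"xyz":[-0.5,0.9,-0.5],"twist":[0,0,0],"grip":0},
    {"xyz":[-0.9,1.8,-0.5],"twist":[0,0,0],"grip":0},
    {"xyz":[-0.9,2.7,-0.5],"twist":[0,0,0],"grip":0},
    {"xyz":[-0.9,3.5,-0.5],"twist":[0,0,0],"grip":0},
    {"xyz":[-0.9,3.5,-0.5],"twist":[0,0,0],"grip":0},
  ],
)

```text
clock: 19.0
position: [0.495, 0.001, 0.1935]
ee_rot: [3.066, 0.679, 0.001]
force: [-0.0, 0.6, -0.5]
width: 0.499
```

```bash
python3 - <<'E'
from cell import arm; import cv2
print(arm.observe()["position"],arm.observe()["clock"])
for n in("scene","top"): cv2.imwrite(f"pics/{n}1.png",arm.get_image(n))
E
python3 - <<'E'
import cv2,numpy as np
a=cv2.imread("pics/scene1.png")[150:390,130:530]
cv2.imwrite("pics/s1c.png",cv2.resize(a,None,fx=2,fy=2,interpolation=cv2.INTER_CUBIC))
E
```

```text
[0.49496035 0.00098044 0.19346571] 19.0
```

View pics/s1c.png

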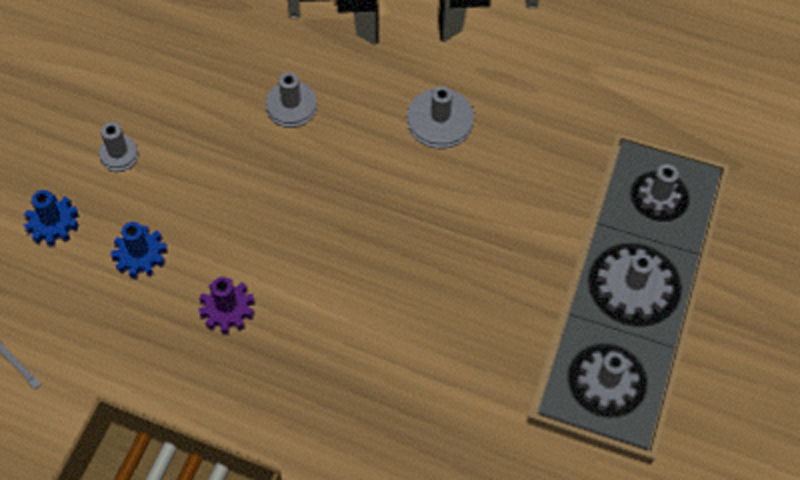

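View pics/top1.png

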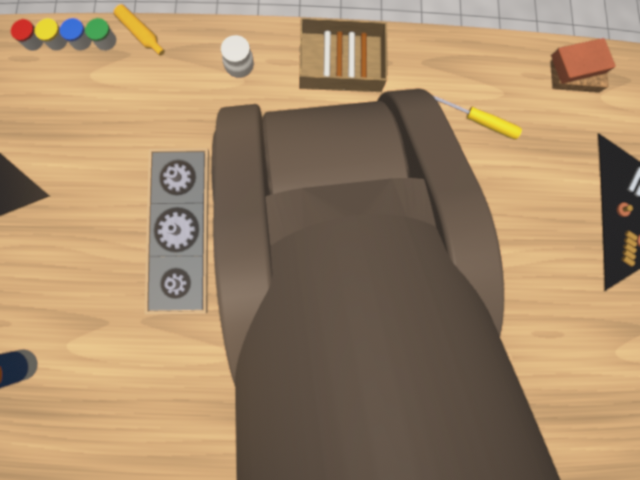

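The scene crop shows the gears centred in their pockets with hubs up: small at (660,192), large at (635,284) and medium at (607,380). The top view agrees, with the gears at (175,284), (177,229) and (178,177). In the scene crop, the pulleys and the blue and purple gears look unmoved.

>>> jog_arm(
  moves=[
    {"xyz":[0,0,0],"twist":[0,0,0],"grip":0},
    {"xyz":[0,0,0],"twist":[0,0,0],"grip":0},
    {"xyz":[0,0,0],"twist":[0,0,0],"grip":0},
  ],
)

```text
clock: 19.48
position: [0.4938, 0.0058, 0.1935]
ee_rot: [-3.064, -0.692, -0.0]
force: [-0.6, -0.1, 0.5]
width: 0.496
```

```bash
python3 -c "
from cell import arm
print(abs(arm.observe()['dq']).max().round(3)); arm.sign_off()"
```

```text
0.003
the job is handed in; nothing more can be done
```

I put the large, medium and small gears, in that order, into their matching pockets, and handed the job in at about 19.5 s.

**Final pictures:** the scene and top views show each gear centred in its own pocket, hub up and looking flat. I judged this by eye and did not re-measure it.

**Release heights:** each gear was let go with the tool about 8 mm higher than at pick-up, which matches the pocket floor. The gripper was clear and the arm at rest at hand-in.

**Look-alikes:** the pulleys and the blue and purple gears look unmoved in the scene view. In the top view the arm hid them.

**Disagreements:** the top-camera pocket fits failed because its dark threshold did not suit that picture. I used the scene-camera fits instead, which gave 89 mm spacing and pocket radii within about 2 mm of those given. No other check failed, and the highest force I read was under 5 N.

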